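# Walk the tube block home onto the block heater's probe

## Robot

A 7-joint arm with a two-finger parallel gripper is mounted at the origin on a cart in front of the work surface, level with it; the furniture and walls round the work are solid. World frame = base frame: x ahead of the robot, y to its left, z up, the work surface at z = 0. Lengths are in m, angles in rad, forces in N, time in s.
With the tool pointing down it reaches from about 0.4 to 0.85 m from the base axis. Payload 10.4 kg.
Tool frame: the origin (TCP) lies between the finger pads; the fingertips stand 14 mm ahead of it and the grasp point (between the pads) lies 5 mm behind it (r.finger_overhang is the z of the fingertips in the tool frame, in m); z points along the fingers, y is the line along which they close (so a half turn about z gives the same grasp; the last joint's range is limited). The gripper opens to 87 mm and grips with 3 to 60 N. Pads are 19 mm wide; open, the fingers measure 117 mm over their backs; the gripper's body (75 mm by 190 mm) begins 51 mm behind the grasp point.
Start: joints at [-1.323, 0.332, -0.065, 1.46, 0.022, 1.35, -0.088], TCP at [0.167, 0.602, 0.237] pointing down, gripper open.
Joint ranges: [-2.6, 2.6], [-0.5, 2.12], [-1.47, 1.34], [0.16, 2.42], [-1.27, 4.41], [0.06, 2.06], [-2.6, 2.6]. Speed limits (rad/s): [2.22, 2.22, 2.79, 2.79, 3.14, 3.14, 3.14].

## Interface

Orientations are given as a unit quaternion [x, y, z, w].
In Python, from bench import r, optics gives the robot as it stands.
- The arm moves only by the shell command python3 -m pendant 'ROWS' [FORCE]. ROWS is JSON, a list of rows, each a list of 7 numbers: the closure, from -1 (fully open) to 1 (shut), then the shift along the tool's x, y, z scaled (see below), then the turn, a rotation vector about the tool's x, y, z scaled (see below). In form: [[grip, x, y, z, rx, ry, rz], ...]. A call has 1 to 8 rows; each row is the pose to reach, as a shift and turn from the pose commanded when the call began, along the tool's axes at that moment; what a row does not reach only later rows make up. The controller multiplies each number of a shift by 0.3 m and each number of a turn by 120 degrees. A row lasts 1/8 s, in which the tool goes at most 62.5 mm and 10.7 degrees, less where a joint would pass 70% of its speed; a pose out of reach is approached as far as the arm can. A call with a number of a shift or a turn outside -1 to 1 is refused whole. A call with a gripper value outside its range is refused whole. The fingers move at their own pace and stop on an object; FORCE is the grip in N (left out, the last holds). Time passes only in rows, so rows that repeat a pose let the fingers close. It gives the time, the measured TCP pose, the force, the opening and the grip force at its end, in the units of the state.
- r.read_state(): the state, without advancing time (a new reading comes with each control period).
- optics.camera(name): name is "scene" or "top"; returns a dict with "pixels" (420x560x3 uint8, red, green, blue), "vfov" (degrees; the focal length in pixels is half the picture's height over the tangent of half this angle, whatever the lens; pixels are square), "cx", "cy" (the principal point, pixels), "rvec" (rotation vector, rad) and "tvec" (3), from world to camera coordinates, as OpenCV has them. Camera axes: x right, y down, z forward; pixel columns grow to the right and rows downward; lengths in m; the calibration is good to about 2 mm. A picture is of the moment at which its call begins. There is no depth.
- r.close_job(): hands the job in; it is judged then, once.
The state is a dict: "time": time; "joint_positions": joint angles; "joint_vel": joint speeds; "joint_torque": joint torques, N m; "ee_pos": TCP position; "eef_rot": TCP orientation; "ft_force": force on the tool from outside, world axes, zero at the start; "torque": the same for the moment, N m; "width": finger opening in m; "grip_force": force on a finger pad.
Only numpy, scipy, OpenCV 4.12 (cv2) and the standard library are available. Lean on these libraries where they do the work, as an engineer would, in place of code of your own. Each camera call takes 0.05 s, during which the arm holds its last target. There are 200 camera calls.

## Task

The heavy aluminium tube block stands askew in front of the low white block heater. Without gripping, lifting or tipping it, walk it round by pushing its corners with your fingertips until its slotted face looks at the heater, the heater's thin probe has gone into the slot and that face sits fully home, flush on the metal contact plate; then press the start button on top of the heater right down and let it go. Do not press the button before the block is home, and leave the other things on the bench where they stand.

Things in the scene. Friction and masses are not known exactly. Their poses are not given: they have to be found in the camera images.
- tube_block: loose aluminium block, 136 (x) x 98 (y) x 40 (z) mm, about 0.95 kg, too wide to grip, twelve 17 mm tube wells in its top. Origin: centre of its underside; z up. Its -y face is the contact face (slotted). It slides at 4 to 7 N. Home: axes parallel to the heater's, origin at x 0, y +89 mm in the heater's frame; it starts turned 40 to 80 degrees anticlockwise
- heater: fixed block heater: white housing 180 (x) x 66 (y) x 56 (z) mm with vent slots in its ends, a dark display and the start button on its top. Origin: centre of its underside; z up. Its +y side carries the aluminium contact plate, 150 mm long, z = 4 to 46 mm, a flat upright face at y = +40 mm; the probe stands out of the middle of it
- probe_tip (a point): rounded tip of the heater's fixed steel probe, 6 mm thick, that stands out 24 mm in heater +y from the contact plate, 26 mm above the bench
- slot_mouth (a point): middle of the mouth of the probe slot in the block's contact face, 26 mm above the underside (block frame 0, -49, 26 mm). The slot is open to the top, 10 mm wide, 36 mm deep in block +y, its floor 12 mm above the underside; its mouth is flared to 24 mm wide over the first 12 mm
- corner_a (a point): -x end of the block's contact face at half height (block frame -68, -49, 20 mm)
- corner_b (a point): +x end of the block's contact face at half height (block frame 68, -49, 20 mm)
- start_button (a joint): travel of the spring start button, 0 = up, 0.005 m = fully down; straight down, about 1.2 N to start it and 4 N to hold it fully down
- start_button_top (a point): centre of the top of the start button, a black cap 22 mm across in a grey collar on top of the heater (heater frame x = +48, y = 0 mm), 73 mm above the bench when up
- cup: white screw-lid sample cup, 51 mm across, 64 mm high, bystander; origin at the centre of its underside
- beaker: small glass beaker, 64 mm across, 76 mm high, bystander; origin at the centre of its underside
- stopper: conical rubber stopper, 38 mm across, 40 mm high, bystander; origin at the centre of its underside
- clamp: small moulded pinch clamp, 20 x 49 x 32 mm, bystander; origin at the centre of its underside
Things that resemble listed ones, but are neither listed nor needed, are in the scene too. Several things have the shape of the tube_block; the one meant has the colours described above.

How it is judged:
By the outcome, as a careful person would: the job done as asked, in the order asked, and still so for the second after the job is handed in, with the robot touching nothing.
It also fails if it takes over 72 s, if anything falls off the work surface, if the arm or the gripper's body presses on something with over 40 N, if the wrist force passes 120 N, or if a joint passes its speed limit or range.

## Working session

There is one attempt and no reset: what is moved stays moved. The work goes in short steps, Python scripts to look and compute and a shell command to move; the robot and the scene stay as the last step left them, time stands still between calls to the robot, and variables do not carry over. Pictures are saved under pics/ and viewed, at most 10 in all, crops included, and the job is handed in when it is done.

```bash
ls; mkdir -p pics; python3 - <<'E'
from bench import r, optics
import cv2
for n in("scene","top"):
    c=optics.camera(n); cv2.imwrite(f"pics/{n}0.png",c["pixels"][:,:,::-1]); print(n,{k:v for k,v in c.items() if k!="pixels"})
print(r.read_state(), r.finger_overhang)
E
```

```text
pics
scene {'vfov': 54.215178537690335, 'cx': 275.97084143273526, 'cy': 202.71218336717533, 'rvec': array([ 1.98980167, -0.87745647,  0.47395238]), 'tvec': array([-0.24823054,  0.33148608,  0.6978809 ])}
top {'vfov': 46.90443108055988, 'cx': 277.93415716995753, 'cy': 199.05951209762964, 'rvec': array([ 2.1581376 , -2.21600463,  0.11720824]), 'tvec': array([0.16097005, 0.56922102, 1.26610825])}
{'time': 0.1, 'joint_positions': array([-1.32256644,  0.33279023, -0.06472312,  1.46083838,  0.02159533,
        1.34993776, -0.08848593]), 'joint_vel': array([-0.00055674,  0.00032549, -0.00072498, -0.00373825, -0.00097625,
       -0.00222556,  0.00127503]), 'joint_torque': array([ 1.00090587e-03, -6.24545789e+01,  2.40711268e-02, -3.90714276e+01,
       -6.15073903e-02,  3.65975127e-02,  3.38640211e-05]), 'ee_pos': array([0.16710609, 0.60189942, 0.23585413]), 'eef_rot': array([ 1.34974824e-01,  9.90848822e-01, -6.36079364e-04, -6.29009552e-05]), 'ft_force': array([-0.38733   , -0.52671384,  0.58101949]), 'torque': array([ 0.02477841, -0.02400478,  0.05327463]), 'grip_force': 0.0, 'width': 0.08719473305028257} 0.014
```

View pics/scene0.png

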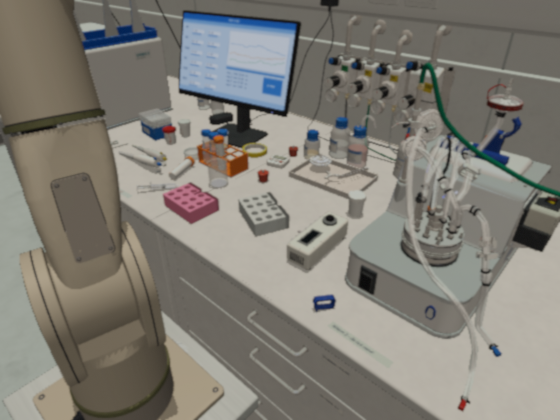

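View pics/top0.png

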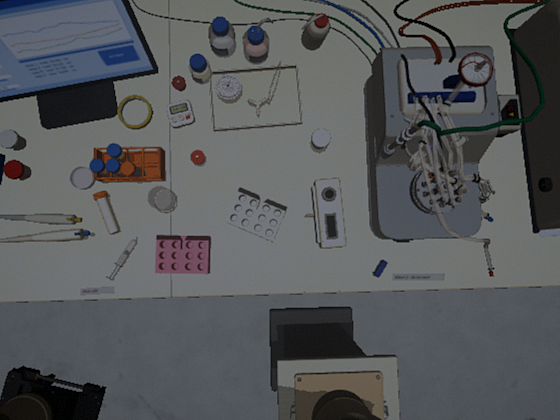

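The top view shows the heater at about (329,213), with its probe pointing left near (312,213). There are two blocks of this shape: grey/aluminium at (255,215) and pink at (183,254). The grey one fits the description, and I'll check it in an enlarged crop. Bystanders: cup (320,138), beaker (162,199), clamp (380,268), stopper (197,157).

```bash
python3 - <<'E'
import cv2
a=cv2.imread("pics/top0.png")[170:265,220:355]
a=cv2.resize(a,None,fx=5.9,fy=5.9,interpolation=cv2.INTER_CUBIC); a=cv2.convertScaleAbs(a,alpha=1.15)
cv2.imwrite("pics/crop0.png",a)
E
```

```text
(no output)
```

View pics/crop0.png

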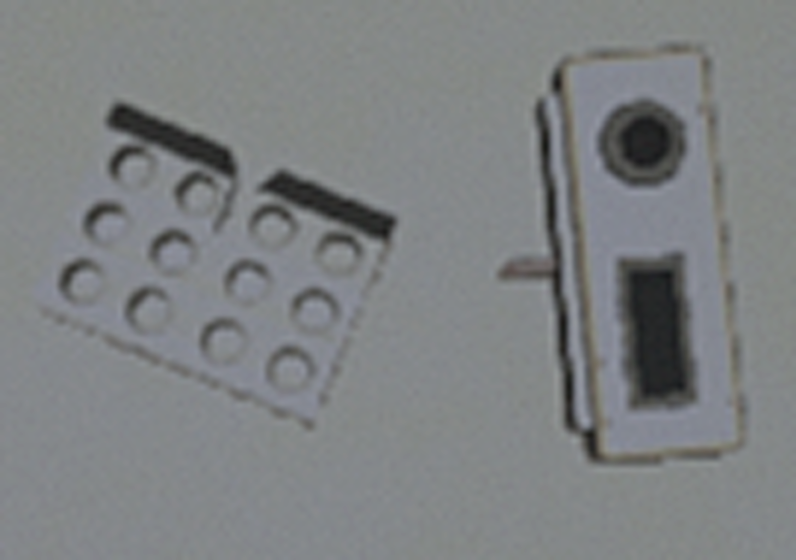

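The crop shows a grey block whose slot opens in its upper edge at about crop (250,175), with a dark strip along that edge. The heater's probe tip is at crop (500,275) and the button at (645,140). The pink block is the decoy.

```bash
cat > h.py <<'E'
import numpy as np, cv2
from bench import r, optics
def cam(n="top"):
    c=optics.camera(n); R=cv2.Rodrigues(c["rvec"])[0]; H=c["pixels"].shape[0]
    c["f"]=H/2/np.tan(np.radians(c["vfov"])/2); c["R"]=R; return c
def w(c,u,v,z):
    d=c["R"].T@np.array([(u-c["cx"])/c["f"],(v-c["cy"])/c["f"],1]); o=-c["R"].T@c["tvec"]
    return o+d*(z-o[2])/d[2]
def proj(c,P):
    K=np.array([[c["f"],0,c["cx"]],[0,c["f"],c["cy"]],[0,0,1]])
    return cv2.projectPoints(np.array(P,float).reshape(-1,1,3),c["rvec"],c["tvec"],K,None)[0][:,0]
def pose2d(m,W):  # rigid fit model xy -> world xy ; returns th(deg), t, resid
    m=np.array(m,float);W=np.array(W)[:,:2];mm=m.mean(0);ww=W.mean(0)
    a=m-mm;b=W-ww;th=np.arctan2((a[:,0]*b[:,1]-a[:,1]*b[:,0]).sum(),(a*b).sum())
    R=np.array([[np.cos(th),-np.sin(th)],[np.sin(th),np.cos(th)]]);t=ww-R@mm
    return np.degrees(th),t,W-(m@R.T+t)
E
python3 - <<'E'
from h import *
c=cam(); p=lambda u,v,z:w(c,220+u/5.9,170+v/5.9,z)
print("campos",-c["R"].T@c["tvec"])
for nm,pts in (("strip",[(118,103),(397,222)]),("in",[(105,128),(388,240)]),("bot",[(45,308),(312,425)])):
    for q in pts: print(nm,q,p(*q,.04).round(4),p(*q,0).round(4))
# heater top corners z .056 : image up = +x? left=+y
W=[p(565,58,.056),p(705,48,.056),p(742,445,.056),p(600,460,.056)]
m=[(.09,.033),(.09,-.033),(-.09,-.033),(-.09,.033)]
th,t,e=pose2d(m,W);print("heater",th,t,e.round(4))
print("button",p(645,140,.073),"probe tip",p(500,272,.026))
# wells rows, z .04
for q in [(135,165),(340,253),(83,282),(290,370)]: print("well",p(*q,.04).round(4))
E
```

```text
campos [0.46270903 0.17427259 1.30708968]
strip (118, 103) [0.605  0.2451 0.04  ] [0.6095 0.2474 0.    ]
strip (397, 222) [0.5486 0.1223 0.04  ] [0.5513 0.1207 0.    ]
in (105, 128) [0.5939 0.2511 0.04  ] [0.5981 0.2536 0.    ]
in (388, 240) [0.5407 0.1265 0.04  ] [0.5432 0.125  0.    ]
bot (45, 308) [0.5145 0.2793 0.04  ] [0.5162 0.2826 0.    ]
bot (312, 425) [0.4597 0.1625 0.04  ] [0.4596 0.1621 0.    ]
heater 3.1110717995769006 [0.53159848 0.01077626] [[-0.0014 -0.002 ]
 [-0.0021  0.0017]
 [ 0.0024  0.0019]
 [ 0.0012 -0.0016]]
button [0.57933083 0.01467475 0.073     ] probe tip [0.52585939 0.07607158 0.026     ]
well [0.5771 0.2381 0.04  ]
well [0.5355 0.148  0.04  ]
well [0.5256 0.2622 0.04  ]
well [0.4842 0.1716 0.04  ]
```

```bash
cat >> h.py <<'E'
from scipy.spatial.transform import Rotation as Ro
HT,HO=np.radians(3.1),np.array([.5316,.0108])
HR=np.array([[np.cos(HT),-np.sin(HT)],[np.sin(HT),np.cos(HT)]])
def h2w(p): return HO+HR@np.array(p)
def w2h(p): return HR.T@(np.array(p)[:2]-HO)
def block(W):  # W: corners b,a,(+y at -x end),(+y at +x end), any subset via None
    m=[(.068,-.049),(-.068,-.049),(-.068,.049),(.068,.049)]
    k=[i for i in range(4) if W[i] is not None]
    th,t,e=pose2d([m[i] for i in k],[W[i] for i in k]); th-=3.1
    t=w2h(t); print("block in heater frame th",round(th,1),"mm",(t*1e3).round(1),"res",(e*1e3).round(1).tolist()); return th,t
def b2h(th,t,p):
    a=np.radians(th); return t+np.array([[np.cos(a),-np.sin(a)],[np.sin(a),np.cos(a)]])@np.array(p)
def go(hx,hy,z,yaw=0.): # TCP target in heater frame; yaw of tool y from heater x, deg
    s=r.read_state(); A=Ro.from_quat(s["eef_rot"]); x,y=h2w((hx,hy)); f=HT+np.radians(yaw)
    d=A.inv().apply(np.array([x,y,z])-s["ee_pos"])/.3
    Y=np.array([np.cos(f),np.sin(f),0]);Z=np.array([0,0,-1.]);X=np.cross(Y,Z)
    rv=np.degrees((A.inv()*Ro.from_matrix(np.array([X,Y,Z]).T)).as_rotvec())/120
    print("row",d.round(3),rv.round(3),"mm",(d*300).round(1))
def st():
    s=r.read_state(); print("t",round(s["time"],2),"tcp h",(w2h(s["ee_pos"])*1e3).round(1),"z",round(s["ee_pos"][2]*1e3,1),"F",s["ft_force"].round(1),"w",round(s["width"],4))
E
python3 - <<'E'
from h import *
c=cam(); p=lambda u,v,z:w(c,220+u/5.9,170+v/5.9,z)
th,t=block([p(118,101,.04),p(398,220,.04),p(312,427,.04),p(40,308,.04)])
q=b2h(th,t,(.068,-.040)); print("contact",q)
g=q+np.array([.015,.0095])+.015*np.array([np.cos(np.radians(th)),np.sin(np.radians(th))]); print("tcp",g)
go(*g,.1)
E
```

```text
block in heater frame th 62.7 mm [ 11.  191.6] res [[1.1, 0.4], [0.4, 1.2], [-0.8, 1.7], [-0.8, -3.4]]
contact [0.07770107 0.23371443]
tcp [0.09957588 0.25654623]
row [-1.739 -0.657  0.454] [-0.     0.     0.595] mm [-521.8 -197.2  136.2]
```

```bash
python3 -m pendant '[[1,-0.18,-0.07,0,0,0,0.08],[1,-0.36,-0.14,0,0,0,0.16],[1,-0.54,-0.2,0,0,0,0.24],[1,-0.72,-0.27,0,0,0,0.32],[1,-0.87,-0.33,0,0,0,0.4],[1,-0.87,-0.33,0,0,0,0.48],[1,-0.87,-0.33,0,0,0,0.56],[1,-0.87,-0.33,0,0,0,0.595]]' 20; python3 - <<'E'
from h import *
st(); go(.0996,.2565,.1); go(.0996,.2565,.026)
E
```

```text
time: 1.2
ee_pos: [0.3922, 0.4369, 0.2364]
eef_rot: [0.689, 0.725, -0.0, 0.0]
ft_force: [0.3, -0.0, 0.1]
width: 0.0149
grip_force: 0.0
t 1.2 tcp h [-116.2  433. ] z 236.4 F [ 0.3 -0.   0.1] w 0.0149
row [-0.585  0.722  0.455] [-0.     0.    -0.002] mm [-175.5  216.6  136.4]
row [-0.585  0.722  0.701] [-0.     0.    -0.002] mm [-175.5  216.6  210.4]
```

```bash
python3 -m pendant '[[1,-0.117,0.145,0,0,0,0],[1,-0.234,0.29,0.05,0,0,0],[1,-0.351,0.433,0.15,0,0,0],[1,-0.468,0.578,0.3,0,0,0],[1,-0.585,0.722,0.4,0,0,0],[1,-0.585,0.722,0.55,0,0,0],[1,-0.585,0.722,0.7,0,0,0],[1,-0.585,0.722,0.7,0,0,0]]'; python3 - <<'E'
from h import *
st()
# predicted push path: quasi-static, COR c^2/p, push along -x_b at contact fixed in block (.068,-.040)
th,t=62.7,np.array([.011,.1916]); c2=.045**2
for k in range(400):
    a=np.radians(th); nx=np.array([np.cos(a),np.sin(a)])
    if k%25==0:
        q=b2h(th,t,(.068,-.040)); print(k,round(th,1),(t*1e3).round(1),"tcp",((q+[.015,.0095])*1e3).round(1))
    ds=.00035; dth=ds*.04/(c2+.04**2); t=t-nx*ds*c2/(c2+.04**2); th-=np.degrees(dth)
    if th<15: break
E
```

```text
time: 2.2
ee_pos: [0.6153, 0.2723, 0.0227]
eef_rot: [0.688, 0.726, -0.003, -0.001]
ft_force: [0.4, -0.1, 1.1]
width: 0.0006
grip_force: 0.0
t 2.2 tcp h [ 97.7 256.6] z 22.7 F [ 0.4 -0.1  1.1] w 0.0006
0 62.7 [ 11.  191.6] tcp [ 92.7 243.2]
25 57.2 [  8.6 187.4] tcp [ 94.  232.3]
50 51.6 [  5.7 183.4] tcp [ 94.3 221.4]
75 46.1 [  2.5 179.7] tcp [ 93.5 210.5]
100 40.6 [ -1.  176.3] tcp [ 91.6 199.7]
125 35.0 [ -4.9 173.3] tcp [ 88.8 189.1]
150 29.5 [ -9.  170.7] tcp [ 84.9 178.9]
175 24.0 [-13.4 168.5] tcp [ 80.  169.1]
200 18.4 [-17.9 166.7] tcp [ 74.2 159.8]
```

```bash
python3 -m pendant '[[1,-0.04,-0.015,0,0,0,0],[1,-0.065,-0.012,0,0,0,0],[1,-0.09,-0.01,0,0,0,0],[1,-0.115,-0.01,0,0,0,0],[1,-0.14,-0.012,0,0,0,0],[1,-0.165,-0.015,0,0,0,0],[1,-0.19,-0.02,0,0,0,0],[1,-0.19,-0.02,0,0,0,0]]'; python3 - <<'E'
from h import *
st(); c=cam(); a=c["pixels"][150:265,215:350,::-1]
cv2.imwrite("pics/crop1.png",cv2.resize(a,None,fx=5,fy=5,interpolation=cv2.INTER_CUBIC))
E
```

```text
time: 3.2
ee_pos: [0.6167, 0.2159, 0.0283]
eef_rot: [0.688, 0.726, 0.002, 0.001]
ft_force: [4.4, 0.8, 3.9]
width: 0.0008
grip_force: 2.2
t 3.2 tcp h [ 96.1 200.2] z 28.3 F [4.4 0.8 3.9] w 0.0008
```

View pics/crop1.png

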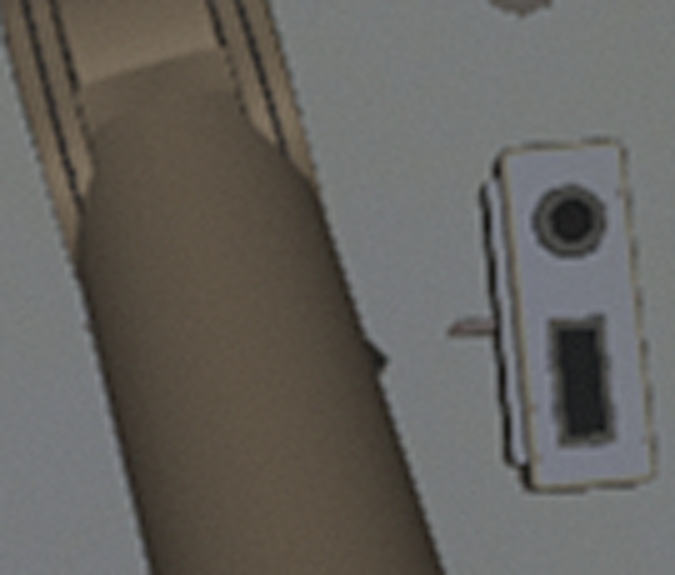

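The arm hides most of the block. Only corner_a shows, at crop (387,362). I'll solve the pose from that corner and the finger contact.

```bash
python3 - <<'E'
from h import *
c=cam(); A=w2h(w(c,215+387/5,150+362/5,.04)); Q=np.array([.081,.1907]); print(A)
d=Q-A; L=np.hypot(*d); b=np.sqrt(L*L-.136**2) if L>.136 else 0
th=np.degrees(np.arctan2(d[1],d[0])-np.arctan2(b,.136)); t=A-b2h(th,np.zeros(2),(-.068,-.049)); print(L,b,th,t)
cs=cam("scene"); cv2.imwrite("pics/s1.png",cv2.resize(cs["pixels"][150:290,190:390,::-1],None,fx=4,fy=4,interpolation=cv2.INTER_CUBIC))
E
```

```text
[-0.01667629  0.10028111]
0.1331023402270221 0 42.79041540401059 [-6.15392257e-05  1.82433104e-01]
```

View pics/s1.png

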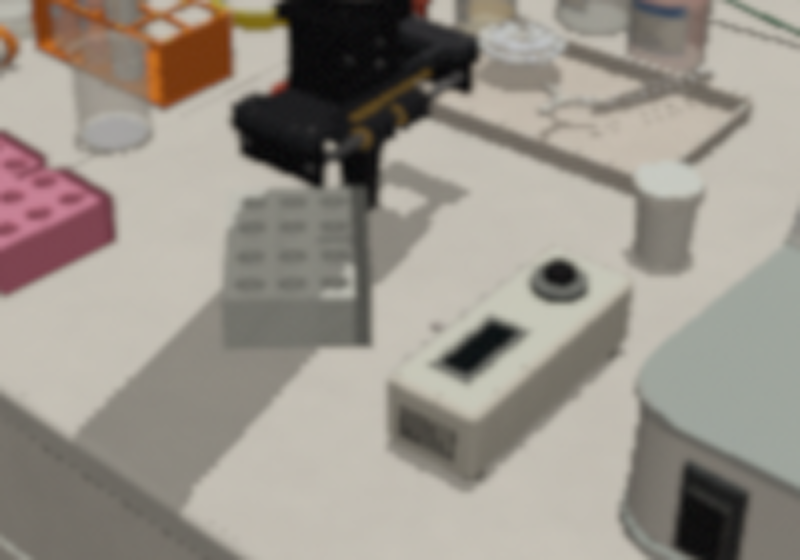

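The scene view shows the whole block: the finger sits at its far right corner (350,190), the block is upright and nothing else has moved. The contact is close to slipping off corner_b, so I'll re-seat further in.

```bash
python3 - <<'E'
from h import *
th,t=42.,np.array([0,.1824]); c2=.045**2; p=.036
for k in range(400):
    a=np.radians(th); nx=np.array([np.cos(a),np.sin(a)])
    if k%25==0:
        q=b2h(th,t,(.068,-p))+[.015,.0095]; print(round(th,1),(t*1e3).round(1),"tcp",(q*1e3).round(1),"row",((q-[.0917,.1996])/.3)[::-1].round(3))
    ds=.00035; dth=ds*p/(c2+p**2); t=t-nx*ds*c2/(c2+p**2); th-=np.degrees(dth)
    if th<10: break
E
```

```text
42.0 [  0.  182.4] tcp [ 89.6 210.6] row [ 0.037 -0.007]
36.6 [ -4.1 179. ] tcp [ 86.9 200.1] row [ 0.002 -0.016]
31.1 [ -8.5 176. ] tcp [ 83.3 189.9] row [-0.032 -0.028]
25.7 [-13.2 173.5] tcp [ 78.7 180. ] row [-0.065 -0.043]
20.3 [-18.1 171.4] tcp [ 73.1 170.7] row [-0.096 -0.062]
14.8 [-23.2 169.8] tcp [ 66.7 161.9] row [-0.126 -0.083]
```

```bash
python3 -m pendant '[[1,0.041,0.028,0,0,0,0],[1,0.065,0.013,0,0,0,0],[1,0.037,-0.007,0,0,0,0],[1,0.02,-0.012,0,0,0,0],[1,0.002,-0.018,0,0,0,0],[1,-0.016,-0.024,0,0,0,0],[1,-0.034,-0.031,0,0,0,0],[1,-0.05,-0.04,0,0,0,0]]'; python3 -m pendant '[[1,0.02,0.06,0,0,0,0],[1,0.05,0.1,-0.1,0,0,0],[-1,0.1,0.1,-0.3,0,0,0],[-1,0.3,0.1,-0.5,0,0,0],[-1,0.45,0.1,-0.5,0,0,0]]'; python3 - <<'E'
from h import *
st()
c=cam(); cv2.imwrite("pics/crop2.png",cv2.resize(c["pixels"][150:265,215:350,::-1],None,fx=5,fy=5,interpolation=cv2.INTER_CUBIC))
E
```

```text
time: 4.35
ee_pos: [0.604, 0.2, 0.0267]
eef_rot: [0.688, 0.726, 0.0, 0.0]
ft_force: [3.8, 1.3, -1.6]
width: 0.0005
grip_force: 1.7
time: 4.97
ee_pos: [0.628, 0.3358, 0.1806]
eef_rot: [0.689, 0.725, 0.002, 0.001]
ft_force: [1.8, 0.2, -0.1]
width: 0.0227
grip_force: 0.0
t 4.97 tcp h [113.8 319.4] z 180.6 F [ 1.8  0.2 -0.1] w 0.0227
```

View pics/crop2.png

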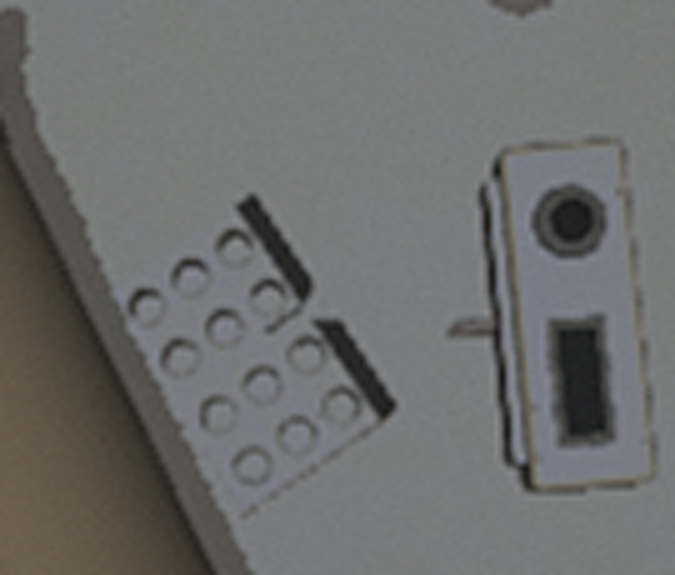

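The block is clearly visible now. Corner_b is at crop (252,194), corner_a at (398,407) and the back corner at (240,518).

```bash
python3 - <<'E'
from h import *
c=cam(); p=lambda u,v,z=.04:w(c,215+u/5,150+v/5,z)
th,t=block([p(252,194),p(398,407),p(240,518),None])
print("back +x vertex",b2h(th,t,(.068,.049)), "back -x",b2h(th,t,(-.068,.049)))
st()
E
```

```text
block in heater frame th 29.5 mm [ -6.6 173.3] res [[0.4, -0.4], [1.1, -0.5], [-1.5, 0.9]]
back +x vertex [0.02842065 0.24940759] back -x [-0.08991222  0.18237527]
t 5.08 tcp h [110.  329.5] z 178.1 F [ 0.3  0.4 -0.4] w 0.0306
```

```bash
python3 - <<'E'
from h import *
th,t=29.5,np.array([-.0066,.1733]); c2=.045**2; p=.058
for k in range(400):
    a=np.radians(th); n=np.array([np.sin(a),-np.cos(a)])
    if k%15==0:
        q=b2h(th,t,(p,.049))+[-.0585,.0095]; print(round(th,1),(t*1e3).round(1),"tcp",(q*1e3).round(1))
    ds=.00035; dth=ds*p/(c2+p**2); t=t+n*ds*c2/(c2+p**2); th-=np.degrees(dth)
    if th<-3: break
go(-.041,.270,.026)
E
```

```text
29.5 [ -6.6 173.3] tcp [-38.7 254. ]
26.3 [ -5.7 171.6] tcp [-33.8 250.7]
23.0 [ -4.8 169.8] tcp [-29.1 247. ]
19.8 [ -4.1 167.9] tcp [-24.6 243.2]
16.6 [ -3.5 166.1] tcp [-20.4 239.1]
13.3 [ -3.  164.2] tcp [-16.3 234.7]
10.1 [ -2.6 162.2] tcp [-12.6 230.1]
6.8 [ -2.3 160.3] tcp [ -9.  225.3]
3.6 [ -2.1 158.3] tcp [ -5.8 220.4]
0.4 [ -2.  156.3] tcp [ -2.9 215.2]
-2.9 [ -2.1 154.4] tcp [-2.000e-01  2.099e+02]
row [-0.197 -0.505  0.506] [ 0.    -0.003  0.005] mm [ -59.  -151.6  151.8]
```

```bash
python3 -m pendant '[[-1,-0.05,-0.17,0,0,0,0.005],[-1,-0.1,-0.34,0,0,0,0.005],[-1,-0.197,-0.505,0,0,0,0.005],[-1,-0.197,-0.505,0.13,0,0,0.005],[-1,-0.197,-0.505,0.3,0,0,0.005],[-1,-0.197,-0.505,0.45,0,0,0.005],[-1,-0.197,-0.505,0.506,0,0,0.005],[-1,-0.197,-0.505,0.506,0,0,0.005]]'; python3 -c "
from h import *
st();go(-.0387,.255,.026);go(-.0246,.2432,.026);go(-.0126,.2301,.026);go(-.0035,.2155,.026);go(-.002,.208,.026)"
```

```text
time: 6.08
ee_pos: [0.478, 0.269, 0.0243]
eef_rot: [0.692, 0.722, -0.001, -0.0]
ft_force: [0.4, -0.0, 0.4]
width: 0.0864
grip_force: 0.0
t 6.08 tcp h [-39.6 260.7] z 24.3 F [ 0.4 -0.   0.4] w 0.0864
row [-0.019  0.003 -0.006] [-0.001  0.001 -0.005] mm [-5.7  1.  -1.7]
row [-0.058  0.051 -0.006] [-0.001  0.001 -0.005] mm [-17.3  15.2  -1.7]
row [-0.101  0.091 -0.006] [-0.001  0.001 -0.005] mm [-30.3  27.3  -1.7]
row [-0.149  0.122 -0.006] [-0.001  0.001 -0.005] mm [-44.8  36.6  -1.7]
row [-0.174  0.127 -0.006] [-0.001  0.001 -0.005] mm [-52.3  38.2  -1.7]
```

```bash
python3 -m pendant '[[-1,-0.019,0.003,0,0,0,-0.005],[-1,-0.038,0.027,0,0,0,-0.005],[-1,-0.058,0.051,0,0,0,-0.005],[-1,-0.08,0.071,0,0,0,-0.005],[-1,-0.101,0.091,0,0,0,-0.005],[-1,-0.125,0.107,0,0,0,-0.005],[-1,-0.149,0.122,0,0,0,-0.005],[-1,-0.16,0.124,0,0,0,-0.005]]'; python3 - <<'E'
from h import *
st()
a=cam()["pixels"][150:265,215:350,::-1]; b=cam("scene")["pixels"][160:285,220:370,::-1]
a=cv2.resize(a,(400,340),interpolation=cv2.INTER_CUBIC); b=cv2.resize(b,(400,340),interpolation=cv2.INTER_CUBIC)
cv2.imwrite("pics/c3.png",np.hstack([a,b]))
E
```

```text
time: 7.08
ee_pos: [0.5196, 0.2239, 0.0259]
eef_rot: [0.688, 0.726, 0.002, 0.0]
ft_force: [2.4, 5.5, 1.8]
width: 0.0868
grip_force: 2.9
t 7.08 tcp h [ -0.5 213.4] z 25.9 F [2.4 5.5 1.8] w 0.0868
```

View pics/c3.png

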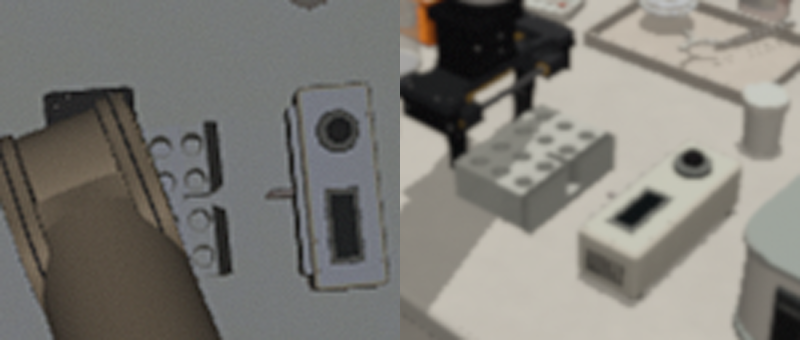

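The block is nearly square to the heater. In the left panel corner_b is at (217,121), corner_a at (231,272), the slot at about (217,196) and the probe tip at (267,194).

```bash
python3 - <<'E'
from h import *
c=cam(); p=lambda u,v,z=.04:w(c,215+u/2.963,150+v/2.957,z)
th,t=block([p(217,121),p(231,272),None,None])
print("slot",w2h(p(219,197)),"tip",w2h(p(267,194,.026)))
st(); go(t[0],.2134,.026); go(t[0],.160,.026)
E
```

```text
block in heater frame th 0.5 mm [ -0.9 152.7] res [[-0.8, -0.0], [0.8, 0.0]]
slot [-0.00085454  0.10813106] tip [-0.00097246  0.06440576]
t 7.22 tcp h [ -1.  213.1] z 25.6 F [1.9 3.6 1.4] w 0.0873
row [ 0.001  0.001 -0.001] [ 0.001 -0.001 -0.   ] mm [ 0.3  0.2 -0.4]
row [-0.177  0.001 -0.002] [ 0.001 -0.001 -0.   ] mm [-53.1   0.2  -0.5]
```

```bash
python3 -m pendant '[[-1,-0.02,0,0,0,0,0],[-1,-0.04,0,0,0,0,0],[-1,-0.06,0,0,0,0,0],[-1,-0.08,0,0,0,0,0],[-1,-0.1,0,0,0,0,0],[-1,-0.12,0,0,0,0,0],[-1,-0.14,0,0,0,0,0],[-1,-0.16,0,0,0,0,0]]'; python3 -m pendant '[[-1,-0.012,0,0,0,0,0],[-1,-0.024,0,0,0,0,0],[-1,-0.036,0,0,0,0,0],[-1,-0.045,0,0,0,0,0],[-1,-0.045,0,0,0,0,0]]'; python3 - <<'E'
from h import *
st(); go(0,.1475,.026)
E
```

```text
time: 8.22
ee_pos: [0.5207, 0.1769, 0.0255]
eef_rot: [0.687, 0.726, 0.001, -0.0]
ft_force: [-1.0, 7.6, 4.8]
width: 0.0872
grip_force: 4.0
time: 8.85
ee_pos: [0.522, 0.1631, 0.0254]
eef_rot: [0.687, 0.726, 0.002, 0.0]
ft_force: [3.5, 6.5, 0.9]
width: 0.0871
grip_force: 3.3
t 8.85 tcp h [ -1.3 152.6] z 25.4 F [3.5 6.5 0.9] w 0.0871
row [-0.017  0.004 -0.002] [ 0.001 -0.001  0.   ] mm [-5.1  1.3 -0.6]
```

Still free sliding at about 6.5 N. Now I'll close the last few mm and watch the force.

```bash
python3 -m pendant '[[-1,-0.006,0,0,0,0,0],[-1,-0.012,0,0,0,0,0],[-1,-0.018,0,0,0,0,0],[-1,-0.018,0,0,0,0,0]]'; python3 -m pendant '[[-1,-0.006,0,0,0,0,0],[-1,-0.012,0,0,0,0,0],[-1,-0.012,0,0,0,0,0]]'; python3 -c "
from h import *
st()"
```

```text
time: 9.35
ee_pos: [0.5219, 0.16, 0.0254]
eef_rot: [0.687, 0.727, 0.002, -0.001]
ft_force: [2.9, 13.9, -0.7]
width: 0.0869
grip_force: 6.6
time: 9.72
ee_pos: [0.5215, 0.1597, 0.0255]
eef_rot: [0.685, 0.728, 0.003, -0.002]
ft_force: [1.1, 23.6, -1.4]
width: 0.0871
grip_force: 11.5
t 9.72 tcp h [ -2.  149.2] z 25.5 F [ 1.1 23.6 -1.4] w 0.0871
```

```bash
python3 -m pendant '[[-1,-0.008,0,0,0,0,0],[-1,-0.014,0,0,0,0,0],[-1,-0.014,0,0,0,0,0]]'; python3 -c "
from h import *
st()";  python3 -m pendant '[[-1,0.03,0,0,0,0,0],[-1,0.14,0,0,0,0,0],[-1,0.2,0,-0.15,0,0,0],[1,0.35,0,-0.3,0,0,0],[1,0.55,0,-0.4,0,0,0],[1,0.7,0,-0.4,0,0,0]]'; python3 - <<'E'
from h import *
st()
a=cam()["pixels"][170:250,260:355,::-1]; b=cam("scene")["pixels"][180:280,250:370,::-1]
a=cv2.resize(a,(400,337),interpolation=cv2.INTER_CUBIC); b=cv2.resize(b,(400,337),interpolation=cv2.INTER_CUBIC)
cv2.imwrite("pics/c4.png",np.hstack([a,b]))
E
```

```text
time: 10.1
ee_pos: [0.5215, 0.1595, 0.0257]
eef_rot: [0.685, 0.729, 0.005, -0.003]
ft_force: [0.8, 36.8, -3.9]
width: 0.0868
grip_force: 18.0
t 10.1 tcp h [ -2. 149.] z 25.7 F [ 0.8 36.8 -3.9] w 0.0868
time: 10.85
ee_pos: [0.5113, 0.3598, 0.1473]
eef_rot: [0.688, 0.726, 0.002, 0.0]
ft_force: [0.9, 0.2, -0.5]
width: 0.0643
grip_force: 0.0
t 10.85 tcp h [ -1.4 349.6] z 147.3 F [ 0.9  0.2 -0.5] w 0.0643
```

View pics/c4.png

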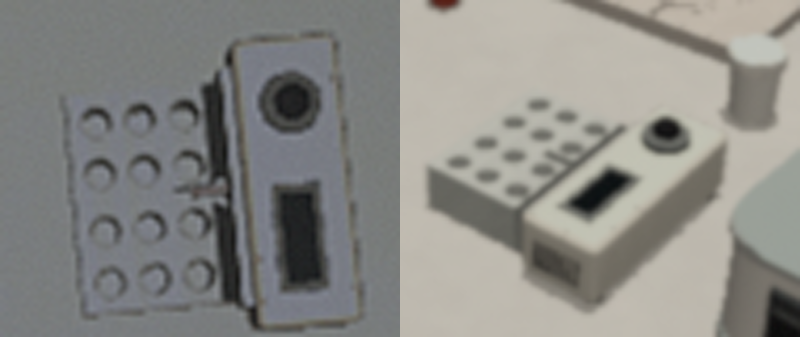

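The probe is in the slot (left panel, about (205,188)) and the dark face strip runs parallel along the contact plate with no visible gap. I'll check the numbers.

```bash
python3 - <<'E'
from h import *
c=cam(); p=lambda u,v,z=.04:w(c,260+u/4.21,170+v/4.21,z)
block([None,None,p(85,318),p(63,97)])
block([p(219,85),p(240,302),p(85,318),p(63,97)])
K=[b2h(0,np.array([0,.089]),q) for q in ((.068,-.049),(-.068,-.049),(-.068,.049),(.068,.049))]
print("predicted home px",((proj(c,[[*h2w(k),.04] for k in K])-[260,170])*4.21).round(0).tolist())
hp=[h2w(q) for q in ((.09,.033),(.09,-.033),(-.09,-.033),(-.09,.033))]
print("heater px",((proj(c,[[*k,.056] for k in hp])-[260,170])*4.21).round(0).tolist())
print("button px",((proj(c,[[*h2w((.048,0)),.073]])-[260,170])*4.21), w2h(p(290,100,.073)))
st(); go(.048,0,.14); go(.048,0,.087)
E
```

```text
block in heater frame th 1.0 mm [-4.2 89.3] res [[-1.1, -0.1], [1.1, 0.1]]
block in heater frame th 0.7 mm [-4.7 89.7] res [[-0.2, 0.1], [-0.1, 0.5], [-0.9, -0.8], [1.2, 0.2]]
predicted home px [[221.0, 78.0], [240.0, 295.0], [83.0, 308.0], [65.0, 90.0]]
heater px [[231.0, 39.0], [337.0, 31.0], [364.0, 321.0], [257.0, 330.0]]
button px [[293.92501837  99.52076448]] [0.04789805 0.00241808]
t 11.0 tcp h [ -3.5 350.4] z 144.2 F [-0.1 -0.8 -1. ] w 0.053
row [-1.169  0.167  0.014] [-0.     0.     0.002] mm [-350.6   50.2    4.3]
row [-1.169  0.168  0.191] [-0.     0.     0.002] mm [-350.6   50.3   57.3]
```

Position agrees with home to within about 1 mm in y, and the angle is uncertain by about 1°. To be sure it is flush, I'll press each end of the back face with the closed fingertips.

```bash
python3 -m pendant '[[1,-0.15,0.04,0,0,0,0],[1,-0.35,0.1,0.1,0,0,0],[1,-0.5,0.16,0.2,0,0,0],[1,-0.58,0.16,0.3,0,0,0],[1,-0.58,0.16,0.394,0,0,0],[1,-0.62,0.16,0.394,0,0,0],[1,-0.65,0.16,0.394,0,0,0],[1,-0.65,0.16,0.394,0,0,0]]'; python3 -c "
from h import *
st()";  python3 -m pendant '[[1,-0.01,0,0,0,0,0],[1,-0.02,0,0,0,0,0],[1,-0.03,0,0,0,0,0],[1,-0.035,0,0,0,0,0],[1,-0.035,0,0,0,0,0]]'; python3 -c "
from h import *
st()"
```

```text
time: 12.0
ee_pos: [0.5698, 0.1649, 0.0279]
eef_rot: [0.688, 0.725, 0.001, 0.001]
ft_force: [0.1, 0.4, 0.7]
width: 0.0004
grip_force: 0.0
t 12.0 tcp h [ 46.5 151.8] z 27.9 F [0.1 0.4 0.7] w 0.0004
time: 12.62
ee_pos: [0.5694, 0.1627, 0.0274]
eef_rot: [0.686, 0.728, 0.003, -0.002]
ft_force: [0.0, 17.2, -2.1]
width: 0.0007
grip_force: 9.1
t 12.62 tcp h [ 45.9 149.6] z 27.4 F [ 0.  17.2 -2.1] w 0.0007
```

```bash
python3 -m pendant '[[1,0.05,0,0,0,0,0],[1,0.09,0,0,0,0,0],[1,0.09,-0.15,0,0,0,0],[1,0.09,-0.315,0,0,0,0],[1,0.05,-0.315,0,0,0,0],[1,0.02,-0.315,0,0,0,0],[1,0,-0.315,0,0,0,0],[1,0,-0.315,0,0,0,0]]'; python3 -c "
from h import *
st()"
```

```text
time: 13.62
ee_pos: [0.4752, 0.1566, 0.027]
eef_rot: [0.686, 0.727, 0.003, -0.002]
ft_force: [-4.4, 23.5, -2.3]
width: 0.0003
grip_force: 11.8
t 13.62 tcp h [-48.4 148.6] z 27.0 F [-4.4 23.5 -2.3] w 0.0003
```

```bash
python3 -m pendant '[[1,0.05,0,0,0,0,0],[1,0.12,0,0,0,0,0],[1,0.25,0.05,-0.2,0,0,0],[1,0.42,0.1,-0.4,0,0,0],[1,0.6,0.1,-0.4,0,0,0],[1,0.6,0.1,-0.4,0,0,0]]'; python3 - <<'E'
from h import *
st()
im=np.mean([cam()["pixels"].astype(float) for _ in range(6)],0)
a=im[175:250,270:352,::-1]; a=np.clip(a*1.6,0,255).astype(np.uint8)
cv2.imwrite("pics/c5.png",cv2.resize(a,None,fx=8,fy=8,interpolation=cv2.INTER_CUBIC)[:600])
E
```

```text
time: 14.38
ee_pos: [0.4956, 0.3368, 0.1479]
eef_rot: [0.686, 0.727, 0.002, -0.0]
ft_force: [0.7, -0.0, -1.1]
width: 0.0002
grip_force: 0.0
t 14.38 tcp h [-18.3 327.5] z 147.9 F [ 0.7 -0.  -1.1] w 0.0002
```

View pics/c5.png

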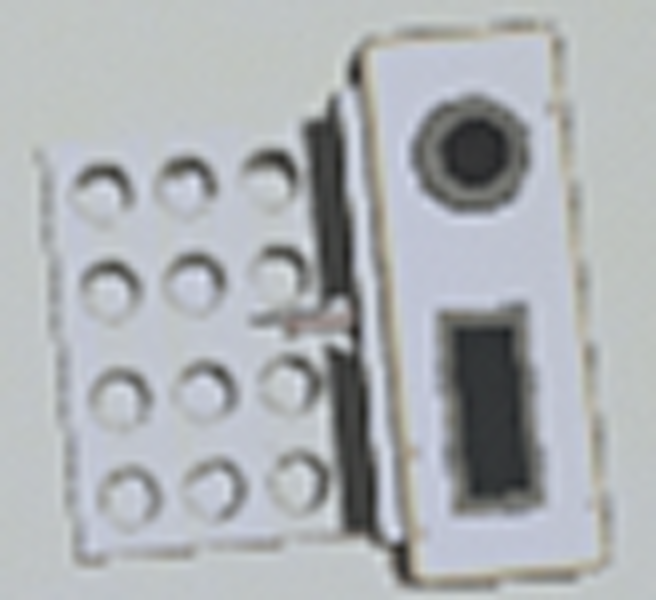

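The enlarged view shows the block's well columns and the heater's edge at the same slope (5.65° and 5.71°), so the face is flush. The probe lies in the middle of the slot at (320,322). Now the button, centred at (475,152).

```bash
python3 - <<'E'
from h import *
c=cam(); b=w2h(w(c,270+475/8,175+152/8,.073)); print(b); st(); go(*b,.147); go(*b,.105); go(*b,.090)
E
```

```text
[0.04716307 0.00121529]
t 14.72 tcp h [-18.6 320.7] z 146.0 F [ 0.2 -0.9 -0.5] w -0.0
row [-1.064  0.222 -0.002] [-0.     0.    -0.001] mm [-319.3   66.6   -0.7]
row [-1.064  0.222  0.138] [-0.     0.    -0.001] mm [-319.3   66.6   41.3]
row [-1.064  0.222  0.188] [-0.     0.    -0.001] mm [-319.3   66.6   56.3]
```

```bash
python3 -m pendant '[[1,-0.18,0.04,0,0,0,0],[1,-0.36,0.08,0,0,0,0],[1,-0.54,0.12,0,0,0,0],[1,-0.72,0.16,0,0,0,0],[1,-0.86,0.2,0,0,0,0],[1,-1,0.222,0,0,0,0],[1,-1,0.222,0,0,0,0]]'; python3 -c "
from h import *
st(); go(.0475,.0007,.147); go(.0475,.0007,.09); go(.0475,.0007,.081)"
```

```text
time: 15.6
ee_pos: [0.578, 0.0304, 0.1465]
eef_rot: [0.691, 0.723, -0.001, 0.001]
ft_force: [0.6, 0.6, 0.1]
width: 0.0005
grip_force: 0.0
t 15.6 tcp h [47.4 17.1] z 146.5 F [0.6 0.6 0.1] w 0.0005
row [-0.055  0.001 -0.002] [ 0.     0.001 -0.004] mm [-16.4   0.3  -0.5]
row [-0.054  0.001  0.188] [ 0.     0.001 -0.004] mm [-16.3   0.3  56.5]
row [-0.054  0.001  0.218] [ 0.     0.001 -0.004] mm [-16.3   0.3  65.5]
```

```bash
python3 -m pendant '[[1,-0.055,0.001,0,0,0,0],[1,-0.055,0.001,0.1,0,0,0],[1,-0.055,0.001,0.17,0,0,0],[1,-0.055,0.001,0.185,0,0,0],[1,-0.055,0.001,0.195,0,0,0],[1,-0.055,0.001,0.205,0,0,0],[1,-0.055,0.001,0.212,0,0,0],[1,-0.055,0.001,0.212,0,0,0]]'; python3 -c "
from h import *
st()"
```

```text
time: 16.6
ee_pos: [0.5796, 0.0196, 0.0833]
eef_rot: [0.688, 0.726, 0.0, 0.0]
ft_force: [-0.8, 0.2, 3.3]
width: 0.0005
grip_force: 1.7
t 16.6 tcp h [48.4  6.2] z 83.3 F [-0.8  0.2  3.3] w 0.0005
```

```bash
python3 -m pendant '[[1,0,0,0.006,0,0,0],[1,0,0,0.012,0,0,0],[1,0,0,0.016,0,0,0],[1,0,0,0.016,0,0,0]]'; python3 -c "
from h import *
st()"
```

```text
time: 17.1
ee_pos: [0.5798, 0.0196, 0.0817]
eef_rot: [0.688, 0.726, 0.001, -0.0]
ft_force: [-15.7, 0.4, 39.2]
width: 0.0006
grip_force: 19.7
t 17.1 tcp h [48.6  6.2] z 81.7 F [-15.7   0.4  39.2] w 0.0006
```

It is hard against the stop with the tip at 67.7 mm, so the button is fully down. I'll release it straight up and check.

```bash
python3 -m pendant '[[1,0,0,-0.02,0,0,0],[1,0,0,-0.06,0,0,0],[1,0,0,-0.2,0,0,0],[1,0.15,0,-0.3,0,0,0],[1,0.35,0,-0.3,0,0,0],[1,0.55,0,-0.3,0,0,0],[1,0.75,0,-0.3,0,0,0],[1,0.95,0,-0.3,0,0,0]]'; python3 -m pendant '[[1,0,0,0,0,0,0],[1,0,0,0,0,0,0],[1,0,0,0,0,0,0]]'; python3 - <<'E'
from h import *
st()
a=cam()["pixels"][100:275,150:400,::-1]; b=cam("scene")["pixels"][150:325,190:390,::-1]
a=cv2.resize(a,(450,315)); b=cv2.resize(b,(350,315),interpolation=cv2.INTER_CUBIC)
cv2.imwrite("pics/c6.png",np.hstack([a,b]))
E
```

```text
time: 18.1
ee_pos: [0.5633, 0.3059, 0.1683]
eef_rot: [0.688, 0.726, -0.0, -0.0]
ft_force: [1.2, 0.6, 0.5]
width: 0.0006
grip_force: 0.0
time: 18.48
ee_pos: [0.5644, 0.3022, 0.1682]
eef_rot: [0.689, 0.725, -0.0, 0.0]
ft_force: [-0.5, -1.6, 0.3]
width: 0.0003
grip_force: 0.0
t 18.48 tcp h [ 48.5 289.2] z 168.2 F [-0.5 -1.6  0.3] w 0.0003
```

View pics/c6.png

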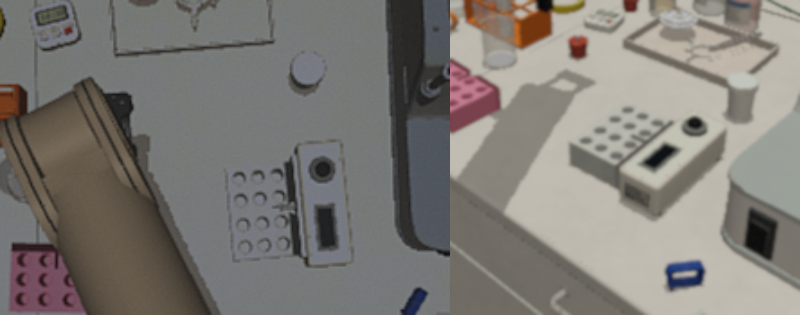

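The block is still home at (262,210), the button is back up at (322,170), the bystanders stand where they were, and the robot is clear of everything.

```bash
python3 -c "
from bench import r
print(r.close_job())"
```

```text
the job is handed in; nothing more can be done
None
```

Job handed in at 18.5 s: the block is home and flush on the plate with the probe in its slot, the start button was then pressed to its stop (39 N) and released, and nothing else was touched; the judge's verdict was not shown.

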